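# Shake the last grinding balls out of a drained mill jar

### The arm

A 7-joint arm with a two-finger parallel gripper is mounted at the origin on the work surface. World frame = base frame: x ahead of the robot, y to its left, z up, the work surface at z = 0. Lengths are in m, angles in rad, forces in N, time in s.
With the tool pointing down it reaches from about 0.4 to 0.875 m from the base axis. Payload 19.3 kg.
Tool frame: the origin (TCP) lies midway between the tips of the shut fingers; the grasp point (between the pads) lies 19 mm behind it; z points along the fingers, y is the line along which they close (so a half turn about z gives the same grasp; the last joint's range is limited). The gripper opens to 85 mm and grips with 20 to 120 N. Pads are 22 mm wide; open, the fingers measure 114 mm over their backs; the gripper's body (76 mm by 85 mm) begins 54 mm behind the grasp point. The pads swing forward as they close: fully open they stand 13 mm farther back than shut.
Start: joints at [-1.174, 0.521, -0.036, 1.599, 0.021, 1.021, -0.113], TCP at [0.281, 0.558, 0.231] pointing down, gripper open.
Joint ranges: [-2.91, 2.91], [-0.3, 2.13], [-1.5, 1.42], [0.17, 2.43], [-1.26, 4.41], [0.16, 1.93], [-2.52, 2.52]. Speed limits (rad/s): [1.89, 1.89, 2.39, 2.39, 3.01, 3.01, 3.01].

### API

Orientations are given as [roll, pitch, yaw] about the fixed x, y, z axes, in that order (R = Rz(yaw) Ry(pitch) Rx(roll)).
In Python, from workcell import * gives the robot as it stands. The module is installed in compiled form; this text tells all that it offers.
- The arm moves only by the tool play_rows, never from a script. Its argument "deltas" is a list of rows, each a list of 7 numbers: the shift along the tool's x, y, z in units of 500 mm (1.0 is 500 mm), then the turn, a rotation vector about the tool's x, y, z in units of 120 degrees (1.0 is 120 degrees), then the closure, from 0 (fully open) to 1 (shut). A call has 1 to 10 rows; each row is the pose to reach, as a shift and turn from the pose commanded when the call began, along the tool's axes at that moment; what a row does not reach only later rows make up. A row lasts 1/10 s, in which the tool goes at most 50 mm and 8.59 degrees, less where a joint would pass 70% of its speed; a pose out of reach is approached as far as the arm can. A call with a number of a shift or a turn outside -1 to 1 is refused whole. A call with a gripper value outside its range is refused whole. The fingers move at their own pace and stop on an object; "newtons" is the grip in N (left out, the last holds). Time passes only in rows, so rows that repeat a pose let the fingers close. It gives the time, the measured TCP pose, the force, the opening and the grip force at its end, in the units of the state.
- observe(): the state, without advancing time (a new reading comes with each control period).
- grab_frame(name): name is "scene" or "top" or "wrist"; returns the picture (420x560x3 uint8, red, green, blue); there is no depth.
- get_calibration(name): a dict with "fovy" (degrees; the focal length in pixels is half the picture's height over the tangent of half this angle, whatever the lens; pixels are square), "cx", "cy" (the principal point, pixels), "xyz" and "rotation" of the camera in the world. Camera axes: x right, y down, z forward; pixel columns grow to the right and rows downward; lengths in m; the calibration is good to about 2 mm. A picture is of the moment at which its call begins: read the wrist's pose just before it. get_calibration takes no time and is no camera call; for the wrist camera it gives the pose at the moment of the call.
- job_done(): hands the job in; it is judged then, once.
The state is a dict: "clock": time; "qpos": joint angles; "qd": joint speeds; "joint_efforts": joint torques, N m; "position": TCP position; "tool_rot": TCP orientation; "force": force on the tool from outside, world axes, zero at the start; "moment": the same for the moment, N m; "grip_width": finger opening in m; "finger_force": force on a finger pad.
Only numpy, scipy, OpenCV 4.12 (cv2) and the standard library are available. Lean on these libraries where they do the work, as an engineer would, in place of code of your own. Each camera call takes 0.05 s, during which the arm holds its last target. There are 200 camera calls.

### The job

Two grinding balls are still caught inside the white mill jar with the blue band, which stands upturned to drain. Lift it by its foot, hold it mouth down over the green tray and rock it about 40 degrees each way, raising each of the four blue bars on its top in turn, until it gets no lighter and both balls are in the tray, then set it back upturned where it stood, without dropping it. Leave the other pots alone.

Things in the scene. Friction and masses are not known exactly. Their poses are not given: they have to be found in the camera images.
- mill_jar_center (a point): White mill jar, blue band, 0.4-0.6 kg, upturned on the bench: 124 mm tall, round, 132 mm across. Point: on its axis half-way up, 62 mm above its rim; z up. Its round foot on top, 46 mm across, 24 to 62 mm above this point, is the grip. Mouth: a 60 mm hole below, ringed inside by a ledge with a 1.5 mm lip, parted by ribs into 4 pockets, at its +x, +y, -x, -y sides under 4 blue bars on its top
- ball1_center (a point): Cream zirconia grinding ball, 30 mm in diameter, 85 g (0.8 N); point: its centre. Starts hidden in the jar's +x pocket, 45 mm off the axis. It stays there while the jar is carried level and smoothly; it rolls over the lip and out of the mouth when the jar is tilted 35 to 45 degrees with the ball's pocket straight uphill of the mouth (within 15 degrees), or jerked sideways at more than about half of g
- ball2_center (a point): The other grinding ball, alike (30 mm, 85 g, point at its centre, same behaviour). Starts hidden in the jar's +y pocket, 45 mm off the axis. Both balls lie 26 mm below the jar's centre point
- tray: Green open tray fixed to the bench, 300 by 300 mm outside, 60 mm tall, walls and floor 6 mm thick; origin at the centre of its underside, z up, sides along its x and y axes. Bystanders near the white jar: a brown jar of the same size and an 80 mm tall terracotta bowl
Things that resemble listed ones, but are neither listed nor needed, are in the scene too. Of the things shaped like the part that bears mill_jar_center, the white one is meant.

How it is judged:
On the way:
1. both balls lie in the tray while the jar is held up over it (x of ball1_center in the frame of tray between -0.144 and 0.144 m and y of ball1_center in the frame of tray between -0.144 and 0.144 m and z of each of ball1_center, ball2_center in the frame of tray below 0.055 m and x of ball2_center in the frame of tray between -0.144 and 0.144 m and y of ball2_center in the frame of tray between -0.144 and 0.144 m and height (world z) of mill_jar_center above 0.1 m and horizontal distance between mill_jar_center and tray below 0.2 m), for 0.2 s.
At the end, for the whole second after the job is handed in: both balls lie in the tray (inside its walls, below their top) and the white jar stands at rest upturned on the bench, upright within 6 degrees and within 40 mm of where it stood (x of ball1_center in the frame of tray between -0.144 and 0.144 m and y of ball1_center in the frame of tray between -0.144 and 0.144 m and z of each of ball1_center, ball2_center in the frame of tray below 0.055 m and x of ball2_center in the frame of tray between -0.144 and 0.144 m and y of ball2_center in the frame of tray between -0.144 and 0.144 m and distance of mill_jar_center from where it was at the start of the episode below 0.04 m and angle between mill_jar_center's own z axis and vertical below 0.1 rad and linear speed of mill_jar below 0.02 m/s); the robot touches nothing.
It fails at once if the white jar is dropped: let go while more than 30 mm above the bench (height (world z) of mill_jar_center above 0.092 m and contact force between the fingers and mill_jar below 0.05 N).
It fails at once if the brown jar or the terracotta bowl is moved by more than 30 mm (distance of any of brown_jar, clay_pot from where it was at the start of the episode above 0.03 m).
It also fails if it takes over 67 s, if anything falls off the work surface, if the arm or the gripper's body presses on something with over 40 N, if the wrist force passes 120 N, or if a joint passes its speed limit or range.

## Working session

There is one attempt and no reset: what is moved stays moved. The work goes in short steps, Python scripts to look and compute and a tool call to move; the robot and the scene stay as the last step left them, time stands still between calls to the robot, and variables do not carry over. Pictures are saved under pics/ and viewed, at most 10 in all, crops included, and the job is handed in when it is done.

Besides the shell and the picture viewer there is one more tool, called as a command line: name --pt "numbers of a row" for each row, then --argument value for the rest. play_rows: Moves the arm, as the interface text tells. Its arguments: {"type":"object","properties":{"deltas":{"type":"array"},"newtons":{"type":"number"}},"required":["deltas"]}

```bash
mkdir -p pics
python3 - <<'E'
from workcell import *
import cv2,numpy as np
s=observe();print({k:np.round(v,3).tolist() for k,v in s.items()})
for n in("scene","top"):
    im=grab_frame(n);cv2.imwrite(f"pics/{n}0.png",im[:,:,::-1])
    c=get_calibration(n);print(n,{k:np.round(v,4).tolist() for k,v in c.items()})
E
```

```text
{'clock': 0.0, 'qpos': [-1.174, 0.522, -0.036, 1.6, 0.021, 1.021, -0.113], 'qd': [0.001, 0.001, -0.001, 0.002, 0.001, -0.001, 0.002], 'joint_efforts': [-0.002, -92.71, 1.979, -36.994, 0.018, 0.008, 0.0], 'position': [0.281, 0.558, 0.231], 'tool_rot': [-3.14, 0.0, 2.675], 'force': [-0.89, -0.026, 0.642], 'moment': [0.025, -0.075, 0.004], 'finger_force': 0.0, 'grip_width': 0.086}
scene {'fovy': 43.7846, 'cx': 284.0866, 'cy': 209.2121, 'xyz': [1.3182, 0.2606, 0.9233], 'rotation': [-2.3529, 0.0016, 1.8343]}
top {'fovy': 43.021, 'cx': 284.696, 'cy': 200.6451, 'xyz': [0.3908, 0.0218, 1.1893], 'rotation': [-3.0235, 0.0048, -1.5908]}
```

View pics/scene0.png

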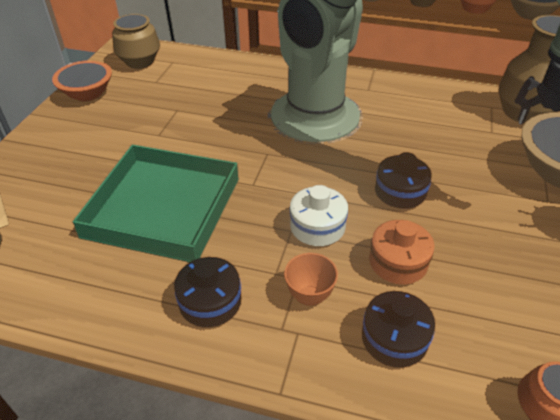

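View pics/top0.png

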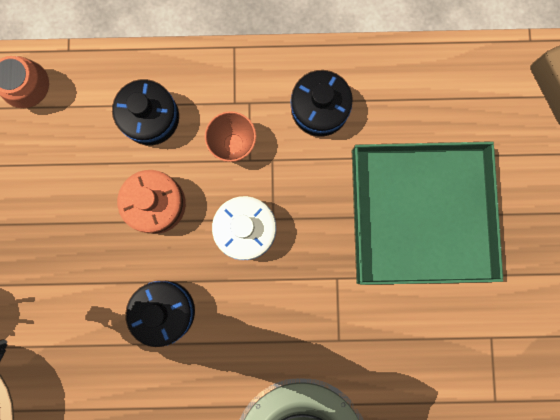

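Scene: the white jar is at about (318,215), with the orange-brown jar and bowl beside it. The green tray is on the robot's right. In the top view the white jar is at about (244,228) with its bars on the diagonals, and the tray spans (355..503, 143..283). Next I'll compute positions.

```bash
cat > h.py <<'E'
from workcell import *
import cv2,numpy as np
from scipy.spatial.transform import Rotation as Ro
def rot(e): return Ro.from_euler('xyz',e).as_matrix()
def ray(c,uv,z):
    f=210/np.tan(np.radians(c['fovy'])/2)
    d=rot(c['rotation'])@np.array([(uv[0]-c['cx'])/f,(uv[1]-c['cy'])/f,1]);p=np.array(c['xyz'])
    return p+d*(z-p[2])/d[2]
def proj(c,P):
    f=210/np.tan(np.radians(c['fovy'])/2)
    q=rot(c['rotation']).T@(np.array(P)-c['xyz']);return np.array([c['cx']+f*q[0]/q[2],c['cy']+f*q[1]/q[2]])
E
python3 - <<'E'
from h import *
c=get_calibration("top");im=cv2.imread("pics/top0.png")
g=lambda uv,z:np.round(ray(c,uv,z),3)[:2]
print("foot",g((244,227),.124),"body",g((244,228),.07))
for n,uv in dict(tl=(357,145),tr=(493,145),bl=(359,282),br=(502,282)).items(): print(n,g(uv,.06))
print("bowl",g((232,137),.08),"orange",g((150,200),.086),"dark",g((322,98),.086),g((160,314),.086),g((145,108),.086))
cr=im[180:275,195:295];hsv=cv2.cvtColor(cr,cv2.COLOR_BGR2HSV)
m=cv2.inRange(hsv,(100,90,60),(130,255,255));k,l,st,ce=cv2.connectedComponentsWithStats(m)
for i in range(1,k):
    if st[i,4]>8: print(st[i],ce[i]+[195,180],g(ce[i]+[195,180],.09))
cv2.imwrite("pics/crop.png",cv2.resize(cr,None,fx=6,fy=6,interpolation=cv2.INTER_CUBIC))
# wrist cam offset
w=get_calibration("wrist");s=observe();print(w,rot(s['tool_rot']).T@(np.array(w['xyz'])-s['position']))
E
```

```text
foot [0.466 0.107] body [0.468 0.111]
tl [ 0.643 -0.134]
tr [ 0.637 -0.427]
bl [ 0.35  -0.128]
br [ 0.344 -0.427]
bowl [0.661 0.134] orange [0.529 0.306] dark [ 0.741 -0.06 ] [0.295 0.283] [0.727 0.318]
[59 29  8  7 20] [257.6  212.05] [0.499 0.081]
[30 30  8  7 25] [228.36 212.88] [0.498 0.142]
[30 59  8  8 21] [228.66666667 242.33333333] [0.437 0.142]
[59 58  9  8 24] [257.91666667 241.16666667] [0.438 0.081]
{'fovy': 68.71919614065322, 'cx': 281.26035582268287, 'cy': 204.37626421390758, 'xyz': array([0.20597078, 0.59627809, 0.3729149 ]), 'rotation': array([2.80692361e+00, 1.08681585e-03, 1.10510253e+00])} [ 0.08442647  0.00033097 -0.14214019]
```

View pics/crop.png

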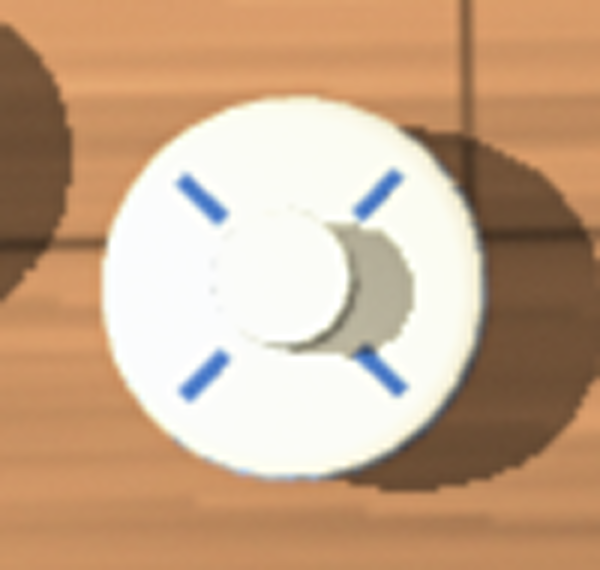

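play_rows --pt "-0.736 -0.63 0 0 0 0.417 0" --pt "-0.736 -0.63 0 0 0 0.417 0" --pt "-0.736 -0.63 0 0 0 0.417 0" --pt "-0.736 -0.63 0 0 0 0.417 0" --pt "-0.736 -0.63 0 0 0 0.417 0" --pt "-0.736 -0.63 0 0 0 0.417 0" --pt "-0.736 -0.63 0 0 0 0.417 0" --pt "-0.736 -0.63 0 0 0 0.417 0" --pt "-0.736 -0.63 0 0 0 0.417 0" --pt "-0.736 -0.63 0 0 0 0.417 0"

```text
clock: 1.1
position: [0.4688, 0.108, 0.2314]
tool_rot: [3.142, 0.001, 1.799]
force: [1.1, 0.7, -0.0]
grip_width: 0.0855
finger_force: 0.0
```

Run:
```python
from h import *
s=observe();c=get_calibration("wrist");im=grab_frame("wrist")
print(np.round(s['position'],4),np.round(s['qpos'],3))
p=proj(c,[.468,.111,.124]);print(p,proj(c,[.468,.111,.086]))
o=im[:,:,::-1].copy();cv2.drawMarker(o,tuple(int(v) for v in p),(0,0,255),0,12)
cv2.imwrite("pics/w1.png",o)
```

```text
[0.4688 0.108  0.2314] [-5.94e-01  3.03e-01  3.03e-01  1.98e+00 -1.16e-01  8.74e-01 -1.00e-03]
[280.51739566 198.69254143] [280.61755269 186.50353549]
```

View pics/w1.png

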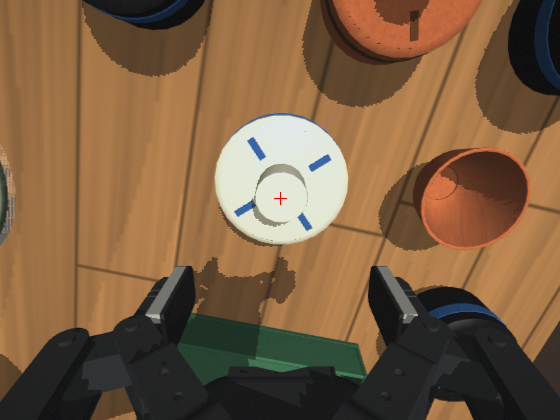

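The wrist view shows the foot centre at about (281,197), on the predicted mark (281,199). Next I descend and grip.

play_rows --pt "0.006 0 0.08 0 0 0 0" --pt "0.006 0 0.16 0 0 0 0" --pt "0.006 0 0.23 0 0 0 0" --pt "0.006 0 0.27 0 0 0 0" --pt "0.006 0 0.282 0 0 0 0" --pt "0.006 0 0.282 0 0 0 0" --pt "0.006 0 0.282 0 0 0 0.3" --pt "0.006 0 0.282 0 0 0 0.7" --pt "0.006 0 0.282 0 0 0 1" --pt "0.006 0 0.282 0 0 0 1" --newtons 100

```text
clock: 2.15
position: [0.4678, 0.1143, 0.0915]
tool_rot: [3.14, -0.001, 1.801]
force: [-6.3, -0.6, 20.4]
grip_width: 0.0439
finger_force: 98.6
```

play_rows --pt "0 0 0 0 0 0 1" --pt "0 0 0 0 0 0 1" --pt "0 0 0 0 0 0 1" --pt "0 0 0 0 0 0 1" --pt "0 0 0 0 0 0 1" --newtons 100

```text
clock: 2.65
position: [0.4678, 0.1143, 0.0915]
tool_rot: [3.14, -0.001, 1.801]
force: [-5.9, -1.4, 21.6]
grip_width: 0.0442
finger_force: 98.6
```

play_rows --pt "0 0 -0.01 0 0 0 1" --pt "0 0 -0.03 0 0 0 1" --pt "0 0 -0.06 0 0 0 1" --pt "0 0 -0.1 0 0 0 1" --pt "0 0 -0.14 0 0 0 1" --pt "0 0 -0.175 0 0 0 1" --pt "0 0 -0.2 0 0 0 1" --pt "0 0 -0.21 0 0 0 1" --pt "0 0 -0.21 0 0 0 1" --pt "0 0 -0.21 0 0 0 1"

```text
clock: 3.65
position: [0.4671, 0.1141, 0.195]
tool_rot: [-3.141, 0.0, 1.802]
force: [-0.3, -0.1, -5.6]
grip_width: 0.044
finger_force: 102.7
```

Run:
```python
from h import *
s=observe();print(np.round(s['position'],4),np.round(s['tool_rot'],3),np.round(s['force'],2),np.round(s['moment'],2))
R=rot(s['tool_rot']);d=np.array([.49,-.275,s['position'][2]])-s['position'];print(R.T@d/.5)
```

```text
[0.4671 0.1141 0.195 ] [-3.141  0.     1.802] [-0.29 -0.14 -5.63] [ 0.12  0.05 -0.01]
[-7.68007467e-01 -1.33444403e-01  1.24182851e-04]
```

play_rows --pt "-0.008 -0.001 0 0 0 0.006 1" --pt "-0.023 -0.004 0 0 0 0.019 1" --pt "-0.046 -0.008 0 0 0 0.037 1" --pt "-0.077 -0.013 0 0 0 0.062 1" --pt "-0.115 -0.02 0 0 0 0.093 1" --pt "-0.161 -0.028 0 0 0 0.13 1" --pt "-0.207 -0.036 0 0 0 0.167 1" --pt "-0.253 -0.044 0 0 0 0.205 1" --pt "-0.3 -0.052 0 0 0 0.242 1" --pt "-0.346 -0.06 0 0 0 0.279 1"

```text
clock: 4.65
position: [0.4775, -0.064, 0.1954]
tool_rot: [3.141, 0.0, 1.209]
force: [0.3, 0.4, -5.6]
grip_width: 0.0442
finger_force: 102.7
```

play_rows --pt "-0.043 0.019 0 0 0 0.037 1" --pt "-0.085 0.038 0 0 0 0.074 1" --pt "-0.128 0.056 0 0 0 0.112 1" --pt "-0.171 0.075 0 0 0 0.149 1" --pt "-0.214 0.094 0 0 0 0.186 1" --pt "-0.257 0.113 0 0 0 0.223 1" --pt "-0.292 0.128 0 0 0 0.254 1" --pt "-0.328 0.144 0 0 0 0.285 1" --pt "-0.356 0.156 0 0 0 0.31 1" --pt "-0.378 0.166 0 0 0 0.329 1"

```text
clock: 5.65
position: [0.49, -0.2686, 0.1952]
tool_rot: [3.142, 0.0, 0.524]
force: [0.2, -0.1, -5.5]
grip_width: 0.0439
finger_force: 102.7
```

play_rows --pt "-0.004 0.01 0 0 0 0.008 1" --pt "-0.005 0.013 0 0 0 0.012 1" --pt "-0.005 0.013 0 0 0 0.012 1" --pt "-0.005 0.013 0 0 0 0.012 1" --pt "-0.005 0.013 0 0 0 0.012 1"

```text
clock: 6.15
position: [0.4915, -0.2735, 0.1954]
tool_rot: [-3.141, -0.0, 0.504]
force: [0.4, 0.2, -5.1]
grip_width: 0.0435
finger_force: 102.8
```

Run:
```python
from h import *
s=observe();print(np.round(s['position'],4),np.round(s['tool_rot'],3),np.round(s['force'],2),np.round(s['moment'],2),np.round(s['qpos'],2))
R=rot(s['tool_rot']);print(R)
# unit tilt axes (tool frame) raising jar pocket at world bearing: axis = u x z ... rotate lifting +u: axis = cross(u,z)
G=Ro.from_euler('z',s['tool_rot'][2]-1.802).as_matrix()
for b in (45,135,225,315):
    u=G@[np.cos(np.radians(b)),np.sin(np.radians(b)),0];ax=np.cross(u,[0,0,1]);print(b,np.round(u,3),"tool axis",np.round(R.T@ax,3),"x40deg",np.round(R.T@ax/3,3))
im=grab_frame("scene");cv2.imwrite("pics/s2.png",im[:,:,::-1])
```

```text
[ 0.4915 -0.2735  0.1954] [-3.141 -0.     0.504] [ 0.39  0.17 -5.13] [ 0.05 -0.06  0.03] [-0.05  0.55  0.65  1.83 -0.42  0.9  -0.27]
[[ 8.75670646e-01  4.82908791e-01  1.42023312e-04]
 [ 4.82908738e-01 -8.75670637e-01  2.92377583e-04]
 [ 2.65557349e-04 -1.87442169e-04 -9.99999947e-01]]
45 [ 0.871 -0.49   0.   ] tool axis [-0.85   0.526 -0.   ] x40deg [-0.283  0.175 -0.   ]
135 [0.49  0.871 0.   ] tool axis [ 0.526  0.85  -0.   ] x40deg [ 0.175  0.283 -0.   ]
225 [-0.871  0.49   0.   ] tool axis [ 0.85  -0.526  0.   ] x40deg [ 0.283 -0.175  0.   ]
315 [-0.49  -0.871  0.   ] tool axis [-0.526 -0.85   0.   ] x40deg [-0.175 -0.283  0.   ]
```

play_rows --pt "0 0 0 -0.014 0.009 0 1" --pt "0 0 0 -0.042 0.026 0 1" --pt "0 0 0 -0.079 0.049 0 1" --pt "0 0 0 -0.119 0.074 0 1" --pt "0 0 0 -0.158 0.098 0 1" --pt "0 0 0 -0.198 0.122 0 1" --pt "0 0 0 -0.235 0.145 0 1" --pt "0 0 0 -0.263 0.163 0 1" --pt "0 0 0 -0.283 0.175 0 1" --pt "0 0 0 -0.283 0.175 0 1"

```text
clock: 7.2
position: [0.5009, -0.2772, 0.2484]
tool_rot: [2.595, -0.307, 0.595]
force: [0.0, 0.5, -5.7]
grip_width: 0.044
finger_force: 106.3
```

play_rows --pt "0 0 0 0 0 0 1" --pt "0 0 0 0 0 0 1" --pt "0 0 0 0 0 0 1" --pt "0 0 0 0 0 0 1" --pt "0 0 0 0 0 0 1"

```text
clock: 7.7
position: [0.5002, -0.2786, 0.2466]
tool_rot: [2.599, -0.308, 0.587]
force: [-0.7, -0.4, -6.3]
grip_width: 0.0435
finger_force: 106.3
```

Run:
```python
from h import *
s=observe();print(np.round(s['position'],4),np.round(s['tool_rot'],3),np.round(s['force'],2),np.round(s['moment'],2),np.round(s['qpos'],2))
R=rot(s['tool_rot']);print("tilt",np.degrees(np.arccos(-R[2,2])),"zdir",R[:,2])
im=grab_frame("scene");cv2.imwrite("pics/s3.png",im[:,:,::-1])
```

```text
[ 0.5002 -0.2786  0.2466] [ 2.599 -0.308  0.587] [-0.71 -0.43 -6.31] [0.78 1.17 0.01] [-0.34  0.3   0.84  2.27 -1.26  0.16  0.55]
tilt 35.32331822032769 zdir [ 0.50208046 -0.28673781 -0.81590235]
```

View pics/s3.png

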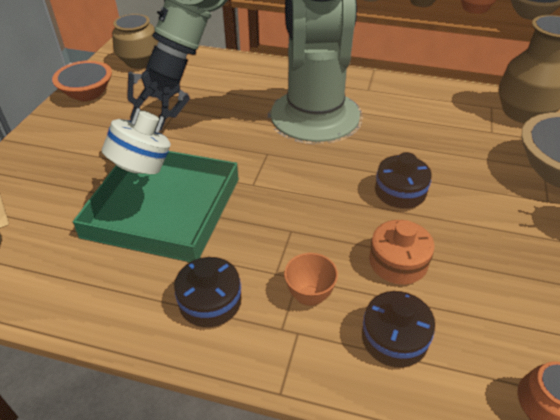

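The jar is tilted over the tray at about (137,148) and no ball shows in the tray. The arm stopped at 35° because q5 and q6 are at their limits. I'll go back to level.

play_rows --pt "0 0 0 0.014 -0.009 0 1" --pt "0 0 0 0.042 -0.026 0 1" --pt "0 0 0 0.079 -0.049 0 1" --pt "0 0 0 0.119 -0.074 0 1" --pt "0 0 0 0.158 -0.098 0 1" --pt "0 0 0 0.198 -0.122 0 1" --pt "0 0 0 0.235 -0.145 0 1" --pt "0 0 0 0.263 -0.163 0 1" --pt "0 0 0 0.283 -0.175 0 1" --pt "0 0 0 0.283 -0.175 0 1"

```text
clock: 8.75
position: [0.5011, -0.2788, 0.2462]
tool_rot: [-3.074, 0.045, 0.503]
force: [-0.4, -0.2, -6.6]
grip_width: 0.0436
finger_force: 106.3
```

Run:
```python
from h import *
s=observe();print(np.round(s['position'],4),np.round(s['tool_rot'],3),np.round(s['force'],2),np.round(s['moment'],2),np.round(s['qpos'],2))
F=[]
for i in range(4):
    im=grab_frame("scene");F.append(observe()['force'][2])
print(np.mean(F),F);cv2.imwrite("pics/s4.png",im[:,:,::-1])
hsv=cv2.cvtColor(im[:,:,::-1].copy()[140:260,75:245],cv2.COLOR_BGR2HSV);m=cv2.inRange(hsv,(12,15,150),(45,120,255));k,l,st,ce=cv2.connectedComponentsWithStats(m)
print([(st[i].tolist()) for i in range(1,k) if st[i,4]>15])
```

```text
[ 0.5011 -0.2788  0.2462] [-3.074  0.045  0.503] [-0.36 -0.17 -6.6 ] [-0.03 -0.22  0.02] [-0.26  0.76  1.15  1.69 -0.69  1.26 -0.01]
-5.694884891362148 [np.float64(-5.985616221197059), np.float64(-5.528302328981745), np.float64(-5.795230387410056), np.float64(-5.470390627859731)]
[[39, 0, 60, 16, 563], [64, 4, 41, 30, 516]]
```

play_rows --pt "0 0 0.01 0.013 -0.008 0 1" --pt "0 0 0.02 0.038 -0.023 0 1" --pt "0 0 0.03 0.07 -0.044 0 1" --pt "0 0 0.04 0.106 -0.066 0 1" --pt "0 0 0.05 0.141 -0.087 0 1" --pt "0 0 0.06 0.176 -0.109 0 1" --pt "0 0 0.07 0.209 -0.129 0 1" --pt "0 0 0.08 0.234 -0.145 0 1" --pt "0 0 0.08 0.252 -0.156 0 1" --pt "0 0 0.08 0.252 -0.156 0 1"

```text
clock: 9.95
position: [0.4977, -0.2768, 0.2055]
tool_rot: [-2.518, 0.349, 0.615]
force: [-0.1, 0.6, -5.1]
grip_width: 0.0437
finger_force: 107.6
```

play_rows --pt "0 0 0 0 0 0 1" --pt "0 0 0 0 0 0 1" --pt "0 0 0 0 0 0 1" --pt "0 0 0 0 0 0 1" --pt "0 0 0 0 0 0 1"

```text
clock: 10.45
position: [0.4977, -0.2765, 0.2073]
tool_rot: [-2.521, 0.347, 0.614]
force: [-0.5, -0.6, -5.0]
grip_width: 0.044
finger_force: 107.6
```

```bash
cat > st.py <<'E'
from h import *
import sys
s=observe();print(np.round(s['position'],4),np.round(s['tool_rot'],3),np.round(s['moment'],2),"q",np.round(s['qpos'],2))
R=rot(s['tool_rot']);print("tilt",np.degrees(np.arccos(-R[2,2])),"zdir",R[:,2].round(3), "R",R.round(3).tolist())
F=[]
for i in range(4):
    im=grab_frame("scene" if i%2 else "top");F.append(observe()['force'][2])
    if i>1: cv2.imwrite(f"pics/{sys.argv[1]}{i%2}.png",im[:,:,::-1])
print("Fz",np.mean(F))
E
python3 st.py a
```

```text
[ 0.4977 -0.2765  0.2073] [-2.521  0.347  0.614] [-0.73 -1.41  0.  ] q [ 0.02  1.09  0.95  1.22 -0.57  1.88 -0.11]
tilt 40.1094417528538 zdir [-0.561  0.316 -0.765] R [[0.769, 0.306, -0.561], [0.541, -0.779, 0.316], [-0.34, -0.547, -0.765]]
Fz -4.893081435686743
```

Run:
```python
import cv2,numpy as np
a=cv2.imread("pics/a0.png")[120:300,330:530];b=cv2.imread("pics/a1.png")[90:260,60:260]
f=lambda x:cv2.resize(x,(400,340))
cv2.imwrite("pics/a.png",np.hstack([f(a),f(b)]))
```

```text
(no output)
```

View pics/a.png

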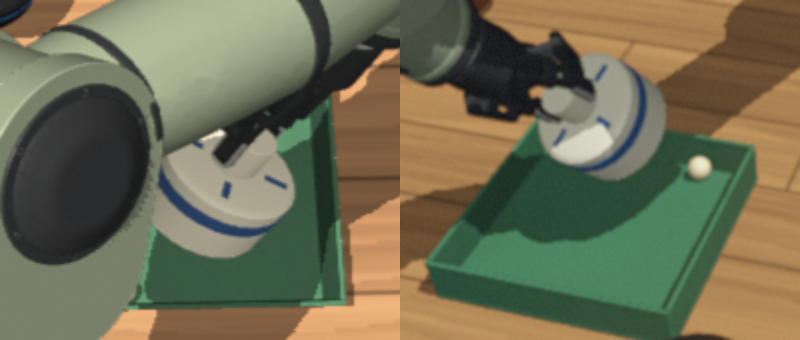

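One ball is out, at about (700,167) in the right half, and the weight is down 0.8 N. This tilt is well within reach, so I'll spin the jar about its own axis to bring the neighbouring pocket uphill.

play_rows --pt "0 0 0 0 0 0.01 1" --pt "0 0 0 0 0 0.03 1" --pt "0 0 0 0 0 0.06 1" --pt "0 0 0 0 0 0.1 1" --pt "0 0 0 0 0 0.15 1" --pt "0 0 0 0 0 0.2 1" --pt "0 0 0 0 0 0.25 1" --pt "0 0 0 0 0 0.3 1" --pt "0 0 0 0 0 0.35 1" --pt "0 0 0 0 0 0.4 1"

```text
clock: 11.65
position: [0.4977, -0.2766, 0.207]
tool_rot: [-2.999, 0.688, -0.291]
force: [0.2, 0.8, -5.1]
grip_width: 0.0436
finger_force: 107.5
```

play_rows --pt "0 0 0 0 0 0.05 1" --pt "0 0 0 0 0 0.1 1" --pt "0 0 0 0 0 0.15 1" --pt "0 0 0 0 0 0.2 1" --pt "0 0 0 0 0 0.25 1" --pt "0 0 0 0 0 0.29 1" --pt "0 0 0 0 0 0.32 1" --pt "0 0 0 0 0 0.34 1" --pt "0 0 0 0 0 0.35 1" --pt "0 0 0 0 0 0.35 1"

```text
clock: 12.65
position: [0.4977, -0.2766, 0.2071]
tool_rot: [2.722, 0.579, -1.197]
force: [0.4, -0.5, -4.4]
grip_width: 0.0434
finger_force: 108.4
```

play_rows --pt "0 0 0 0 0 0 1" --pt "0 0 0 0 0 0 1" --pt "0 0 0 0 0 0 1" --pt "0 0 0 0 0 0 1" --pt "0 0 0 0 0 0 1" --pt "0 0 0 0 0 0 1"

```text
clock: 13.25
position: [0.4976, -0.2766, 0.207]
tool_rot: [2.722, 0.579, -1.197]
force: [-0.2, 0.6, -4.3]
grip_width: 0.0435
finger_force: 108.4
```

```bash
python3 st.py b
```

```text
[ 0.4976 -0.2766  0.207 ] [ 2.722  0.579 -1.197] [-0.67 -1.18 -0.02] q [-0.01  1.15  1.09  1.22 -0.65  1.92 -1.6 ]
tilt 40.142948393251416 zdir [-0.562  0.316 -0.764] R [[0.306, -0.769, -0.562], [-0.779, -0.541, 0.316], [-0.547, 0.341, -0.764]]
Fz -3.706686860169685
```

Run:
```python
import cv2
cv2.imwrite("pics/b.png",cv2.resize(cv2.imread("pics/b1.png")[90:260,60:260],(400,340)))
```

```text
(no output)
```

View pics/b.png

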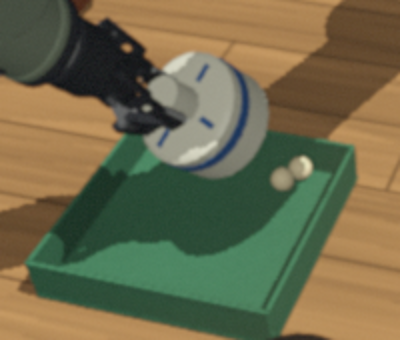

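Both balls are in the tray, at about (283,178) and (301,167). Next I level the jar and carry it back.

```bash
cat > lv.py <<'E'
from h import *
s=observe();R=rot(s['tool_rot']);z=R[:,2];ax=np.cross(z,[0,0,-1]);a=np.arcsin(np.linalg.norm(ax))
v=R.T@(ax/np.linalg.norm(ax))*np.degrees(a)/120;R2=R@Ro.from_rotvec(v*np.radians(120)).as_matrix()
print("level",v.round(3),"yaw after",np.arctan2(R2[1,0],R2[0,0]))
d=np.array([.4675,.1143,s['position'][2]])-s['position'];print("pos",s['position'].round(4),"shift in levelled frame",(R2.T@d/.5).round(3),s['force'].round(2),s['moment'].round(2))
E
python3 lv.py
```

```text
level [0.177 0.284 0.   ] yaw after -1.069910135467538
pos [ 0.4976 -0.2766  0.207 ] shift in levelled frame [-0.715 -0.323  0.   ] [-0.18  0.17 -4.01] [-0.65 -1.25 -0.  ]
```

play_rows --pt "0 0 0 0.009 0.014 0 1" --pt "0 0 0 0.026 0.042 0 1" --pt "0 0 0 0.05 0.08 0 1" --pt "0 0 0 0.074 0.119 0 1" --pt "0 0 0 0.099 0.159 0 1" --pt "0 0 0 0.124 0.199 0 1" --pt "0 0 0 0.147 0.236 0 1" --pt "0 0 0 0.165 0.264 0 1" --pt "0 0 0 0.177 0.284 0 1" --pt "0 0 0 0.177 0.284 0 1"

```text
clock: 14.45
position: [0.497, -0.2758, 0.2074]
tool_rot: [-3.14, 0.0, -1.07]
force: [0.6, 0.1, -5.0]
grip_width: 0.0433
finger_force: 108.3
```

```bash
python3 lv.py
```

```text
level [-0.001  0.     0.   ] yaw after -1.0703196980155263
pos [ 0.497  -0.2758  0.2074] shift in levelled frame [-0.713 -0.323 -0.   ] [ 0.59  0.12 -4.97] [0.03 0.02 0.02]
```

play_rows --pt "-0.01 -0.005 0 0 0 -0.01 1" --pt "-0.03 -0.014 0 0 0 -0.03 1" --pt "-0.06 -0.027 0 0 0 -0.06 1" --pt "-0.1 -0.045 0 0 0 -0.1 1" --pt "-0.14 -0.063 0 0 0 -0.14 1" --pt "-0.18 -0.082 0 0 0 -0.185 1" --pt "-0.223 -0.101 0 0 0 -0.23 1" --pt "-0.267 -0.121 0 0 0 -0.28 1" --pt "-0.312 -0.141 0 0 0 -0.327 1" --pt "-0.3565 -0.1615 0 0 0 -0.375 1"

```text
clock: 15.45
position: [0.4827, -0.08, 0.207]
tool_rot: [3.141, 0.001, -0.278]
force: [0.9, 0.3, -4.4]
grip_width: 0.0435
finger_force: 108.3
```

play_rows --pt "-0.017 -0.046 0 0 0 -0.047 1" --pt "-0.034 -0.092 0 0 0 -0.094 1" --pt "-0.052 -0.137 0 0 0 -0.14 1" --pt "-0.069 -0.183 0 0 0 -0.187 1" --pt "-0.086 -0.229 0 0 0 -0.234 1" --pt "-0.103 -0.27 0 0 0 -0.28 1" --pt "-0.117 -0.31 0 0 0 -0.32 1" --pt "-0.128 -0.34 0 0 0 -0.35 1" --pt "-0.135 -0.358 0 0 0 -0.367 1" --pt "-0.138 -0.366 0 0 0 -0.375 1"

```text
clock: 16.45
position: [0.4679, 0.1142, 0.207]
tool_rot: [3.141, 0.0, 0.503]
force: [0.4, -0.2, -4.4]
grip_width: 0.044
finger_force: 108.3
```

play_rows --pt "0 0 0 0 0 0 1" --pt "0 0 0 0 0 0 1"

```text
clock: 16.65
position: [0.4681, 0.1127, 0.2071]
tool_rot: [3.141, -0.0, 0.499]
force: [-0.4, -0.5, -2.9]
grip_width: 0.0433
finger_force: 108.3
```

```bash
python3 lv.py; python3 st.py c
python3 - <<'E'
import cv2,numpy as np
a=cv2.imread("pics/c0.png");b=cv2.imread("pics/c1.png")
f=lambda x:cv2.resize(x,(400,300))
cv2.imwrite("pics/c.png",np.hstack([f(a),cv2.resize(b[100:310,80:360],(400,300))]))
E
```

```text
level [ 0. -0.  0.] yaw after 0.4990471405541295
pos [0.4681 0.1127 0.2071] shift in levelled frame [ 0.    -0.003 -0.   ] [-0.44 -0.48 -2.91] [-0.02 -0.05 -0.02]
[0.4681 0.1127 0.2071] [ 3.141 -0.     0.499] [-0.02 -0.05 -0.02] q [-1.12  0.56  1.08  2.03 -0.63  0.93 -0.77]
tilt 0.027582183461729252 zdir [ 0. -0. -1.] R [[0.878, 0.479, 0.0], [0.479, -0.878, -0.0], [0.0, 0.0, -1.0]]
Fz -3.882956406344162
```

View pics/c.png

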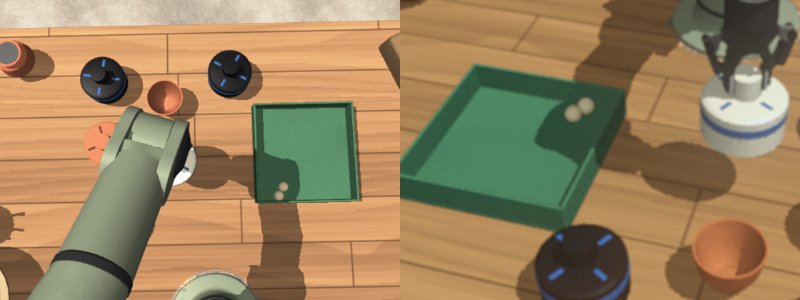

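Both balls rest in the tray, and the jar hangs level over its old place. Next I lower it.

play_rows --pt "0 0 0.02 0 0 0 1" --pt "0 0 0.06 0 0 0 1" --pt "0 0 0.1 0 0 0 1" --pt "0 0 0.14 0 0 0 1" --pt "0 0 0.175 0 0 0 1" --pt "0 0 0.2 0 0 0 1" --pt "0 0 0.215 0 0 0 1" --pt "0 0 0.221 0 0 0 1" --pt "0 0 0.225 0 0 0 1" --pt "0 0 0.225 0 0 0 1"

```text
clock: 17.85
position: [0.4683, 0.1136, 0.0948]
tool_rot: [3.142, -0.001, 0.501]
force: [-0.0, -0.4, -4.2]
grip_width: 0.0436
finger_force: 108.3
```

play_rows --pt "0 0 0.002 0 0 0 1" --pt "0 0 0.004 0 0 0 1" --pt "0 0 0.006 0 0 0 1" --pt "0 0 0.006 0 0 0 1"

```text
clock: 18.25
position: [0.4692, 0.1136, 0.0929]
tool_rot: [-3.141, -0.003, 0.5]
force: [-1.7, -1.7, 26.6]
grip_width: 0.0439
finger_force: 111.3
```

Contact at 27 N. I'll ease off a little, then release and retreat upward.

play_rows --pt "0 0 -0.002 0 0 0 1" --pt "0 0 -0.002 0 0 0 0.8" --pt "0 0 -0.002 0 0 0 0.5" --pt "0 0 -0.002 0 0 0 0.2" --pt "0 0 -0.002 0 0 0 0" --pt "0 0 -0.002 0 0 0 0" --pt "0 0 -0.002 0 0 0 0" --pt "0 0 -0.002 0 0 0 0" --pt "0 0 -0.002 0 0 0 0" --newtons 20

```text
clock: 19.15
position: [0.4681, 0.1135, 0.0925]
tool_rot: [3.142, -0.0, 0.501]
force: [0.3, -0.3, -0.5]
grip_width: 0.0853
finger_force: 0.0
```

play_rows --pt "0 0 -0.02 0 0 0 0" --pt "0 0 -0.05 0 0 0 0" --pt "0 0 -0.1 0 0 0 0" --pt "0 0 -0.18 0 0 0 0" --pt "0 0 -0.26 0 0 0 0" --pt "0 0 -0.3 0 0 0 0" --pt "0 0 -0.3 0 0 0 0" --pt "0 0 -0.3 0 0 0 0"

```text
clock: 19.95
position: [0.4679, 0.1137, 0.2428]
tool_rot: [-3.141, -0.001, 0.501]
force: [-0.4, 1.1, -0.9]
grip_width: 0.085
finger_force: 0.0
```

Run:
```python
from h import *
c=get_calibration("wrist");im=grab_frame("wrist")[:,:,::-1].copy()
for z in(.086,.124):
    cv2.drawMarker(im,tuple(int(v) for v in proj(c,[.468,.111,z])),(0,0,255),0,10)
b=grab_frame("scene")[:,:,::-1]
cv2.imwrite("pics/d.png",np.hstack([cv2.resize(im,(400,300)),cv2.resize(b[90:330,60:380],(400,300))]))
print(observe()['position'],observe()['grip_width'])
```

```text
[0.46758805 0.11348126 0.24204089] 0.08549422965336886
```

View pics/d.png

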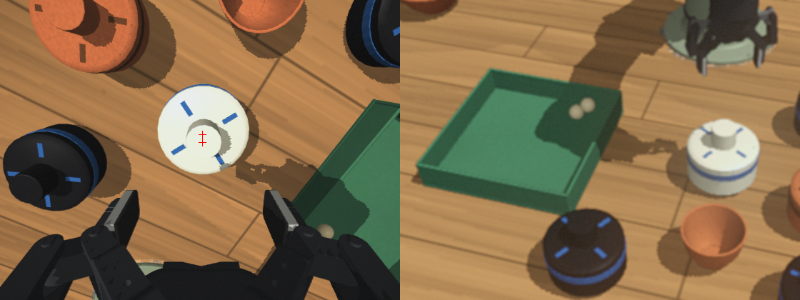

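The jar stands on its original spot, the balls are in the tray, and the gripper is clear.

```bash
python3 -c "
from workcell import *
print(job_done())"
```

```text
the job is handed in; nothing more can be done
None
```

I handed the job in: both balls are in the green tray, and the white jar is back upturned on its spot with no other pot touched. I found the balls by tilting three of the four pockets uphill (the first reached only 35°); the fourth bar was never raised because both balls were already out.

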